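# Tip the tea carton onto its marked place

### The arm

A 6-joint arm with a two-finger parallel gripper is mounted at the origin on a cart in front of the work surface, level with it; the furniture and walls round the work are solid. World frame = base frame: x ahead of the robot, y to its left, z up, the work surface at z = 0. Lengths are in m, angles in rad, forces in N, time in s.
With the tool pointing down it reaches from about 0.375 to 0.75 m from the base axis. Payload 9 kg.
Tool frame: the origin (TCP) lies between the finger pads; the fingertips stand 8 mm ahead of it and the grasp point (between the pads) lies 11 mm behind it; z points along the fingers, y is the line along which they close (so a half turn about z gives the same grasp; the last joint's range is limited). The gripper opens to 85 mm and grips with 20 to 120 N. Pads are 22 mm wide; open, the fingers measure 114 mm over their backs; the gripper's body (76 mm by 85 mm) begins 54 mm behind the grasp point. The pads swing forward as they close: fully open they stand 13 mm farther back than shut.
Start: joints at [-1.518, 0.104, 0.097, 1.564, 0, 1.353], TCP at [0.161, -0.578, 0.239] pointing down, gripper open.
Joint ranges: [-2.99, 2.99], [-0.84, 1.86], [-1.1, 1.16], [-1.84, 2.11], [-1.51, 1.56], [-3.14, 3.14]. Speed limits (rad/s): [2.22, 2.22, 2.57, 3.14, 3.14, 3.14].

### API

Orientations are given as a unit quaternion [x, y, z, w].
In Python, from station import get_obs, grab_frame, camera_params, job_done gives the robot as it stands.
- The arm moves only by the tool jog_arm, never from a script. Its argument "targets" is a list of rows, each an object with "fingers": the closure, from -1 (fully open) to 1 (shut); "slide": the shift along the tool's x, y, z in cm, a list of three; "turn": the turn about the tool's z in degrees. In form: [{"fingers": fingers, "slide": [x, y, z], "turn": turn}, ...]. A call has 1 to 5 rows; each row is the pose to reach, as a shift and turn from the pose commanded when the call began, along the tool's axes at that moment; what a row does not reach only later rows make up. A row lasts 1/12 s, in which the tool goes at most 41.7 mm and 7.16 degrees, less where a joint would pass 70% of its speed; a pose out of reach is approached as far as the arm can. A call with a gripper value outside its range is refused whole. The fingers move at their own pace and stop on an object; "squeeze" is the grip in N (left out, the last holds). Time passes only in rows, so rows that repeat a pose let the fingers close. It gives the time, the measured TCP pose, the force, the opening and the grip force at its end, in the units of the state.
- get_obs(): the state, without advancing time (a new reading comes with each control period).
- grab_frame(name): name is "scene" or "top"; returns the picture (384x512x3 uint8, red, green, blue); there is no depth.
- camera_params(name): a dict with "vertical_fov" (degrees; the focal length in pixels is half the picture's height over the tangent of half this angle, whatever the lens; pixels are square), "cx", "cy" (the principal point, pixels), "R" (3x3) and "t" (3): a world point X has camera coordinates R X + t. Camera axes: x right, y down, z forward; pixel columns grow to the right and rows downward; lengths in m; the calibration is good to about 2 mm. A picture is of the moment at which its call begins. camera_params takes no time and is no camera call.
- job_done(): hands the job in; it is judged then, once.
The state is a dict: "time": time; "joint_pos": joint angles; "dq": joint speeds; "tau": joint torques, N m; "tcp_pos": TCP position; "orientation": TCP orientation; "force": force on the tool from outside, world axes, zero at the start; "torque": the same for the moment, N m; "grip_width": finger opening in m; "gripper_force": force on a finger pad.
Only numpy, scipy, OpenCV 4.12 (cv2) and the standard library are available. Lean on these libraries where they do the work, as an engineer would, in place of code of your own. Each camera call takes 0.05 s, during which the arm holds its last target. There are 200 camera calls.

### The job

The green tea carton standing on the cork mat should lie ready to be opened: tip it over onto its back by pushing near its top, and push it along so that it ends up wholly inside the white outline on the mat with the red pull tab facing up. Only push it with the fingertips, never pick it up, and leave the other things where they are.

Things in the scene. Friction and masses are not known exactly. Their poses are not given: they have to be found in the camera images.
- carton: green closed tea carton, a box 36 mm deep (its x), 84 mm wide (its y), 130 mm high (its z), about 0.25 kg, loose. It starts standing on the mat. Origin: centre of its underside; z points to its top, x points out of its plain back, which faces the white outline, so that its front (-x: label panel with a cup, red pull tab near the top) faces away from the outline. Tipped over its back lower edge it lies on its back, 36 mm high, x pointing down and z along the mat's x.
- carton_mid (a point): the centre of the carton's volume, 65 mm above its underside; axes as the carton's
- carton_heel (a point): the middle of the carton's back lower edge, about which it tips; it stays at the height of the mat's top while the carton is tipped onto its back and pushed
- mat: flat cork mat, 276 mm (its x) by 150 mm (its y), 3 mm thick, fixed to the worktop (top at z = 3 mm). Origin: centre of its underside; x points from the carton's start towards the outline, z up. The carton stands 58 to 83 mm behind the mat's centre (negative x), turned at most 0.06 rad from the mat; tipped from there it comes to lie about 25 to 50 mm short of the middle of the outline.
- zone (a point): middle of the white outline painted on the mat, 50 mm ahead of the mat's centre along its x, on the mat's top; axes as the mat's. The outline is 150 mm long (x) by 108 mm wide (y) inside, its lines are 6 mm wide and have no height that can be felt.
- timer: dark grey round wind-up kitchen timer, 60 mm across, 25 mm high, loose, beside the mat; bystander. Origin: centre of its underside
- spice_box: pale round spice tin, 62 mm across, 25 mm high, loose, on the other side of the mat; bystander. Origin: centre of its underside
- match_tin: small black rectangular tin, 50x54x21 mm, loose, at the front of the worktop, left of the mat; bystander. Origin: centre of its underside
- teaspoon: teaspoon with black handle, 137 mm long, loose, at the front of the worktop to the left; bystander. Origin: centre of its underside
- fork_b: fork with black handle, 193 mm long, loose, at the front of the worktop to the right; bystander. Origin: centre of its underside

How it is judged:
By the outcome, as a careful person would: the job done as asked, in the order asked, and still so for the second after the job is handed in, with the robot touching nothing.
It also fails if it takes over 48 s, if anything falls off the work surface, if the arm or the gripper's body presses on something with over 40 N, if the wrist force passes 120 N, or if a joint passes its speed limit or range.

## Working session

There is one attempt and no reset: what is moved stays moved. The work goes in short steps, Python scripts to look and compute and a tool call to move; the robot and the scene stay as the last step left them, time stands still between calls to the robot, and variables do not carry over. Pictures are saved under pics/ and viewed, at most 10 in all, crops included, and the job is handed in when it is done.

Besides the shell and the picture viewer there is one more tool, called after ">>>" in YAML: its name, and indented under it one key for each argument. jog_arm: Moves the arm, as the interface text tells. Its arguments: {"type":"object","properties":{"targets":{"type":"array","items":{"type":"object","properties":{"fingers":{"type":"number"},"slide":{"type":"array","items":{"type":"number"}},"turn":{"type":"number"}}}},"squeeze":{"type":"number"}},"required":["targets"]}

```bash
mkdir -p pics
python3 - <<'E'
from station import *
import cv2,numpy as np
o=get_obs();print({k:np.round(o[k],3) for k in('time','tcp_pos','orientation','force','grip_width')})
for n in('scene','top'):
    f=grab_frame(n);cv2.imwrite(f'pics/{n}0.png',f[:,:,::-1]);c=camera_params(n);print(n,c)
E
```

```text
{'time': np.float64(0.0), 'tcp_pos': array([ 0.16 , -0.578,  0.239]), 'orientation': array([ 0.991,  0.135,  0.   , -0.001]), 'force': array([ 0.565,  0.697, -0.81 ]), 'grip_width': np.float64(0.085)}
scene {'vertical_fov': 50.106420570651174, 'cx': 259.70631230944684, 'cy': 189.95030098889302, 'R': array([[-0.6406631 , -0.7677645 ,  0.00940524],
       [-0.34302705,  0.27523799, -0.89809604],
       [ 0.68693758, -0.57860324, -0.43969882]]), 't': array([0.30733185, 0.27692368, 0.84121744])}
top {'vertical_fov': 50.32725265672291, 'cx': 251.481604277523, 'cy': 193.12766730044615, 'R': array([[-0.02317015, -0.99972161, -0.00445552],
       [-0.99605687,  0.02346652, -0.0855572 ],
       [ 0.08563794,  0.00245558, -0.9963233 ]]), 't': array([-0.06332677,  0.55232331,  1.25749156])}
```

View pics/scene0.png

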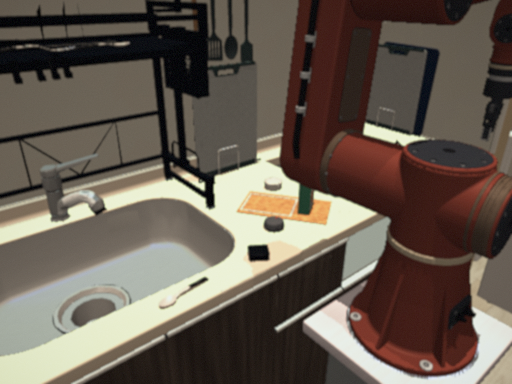

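View pics/top0.png

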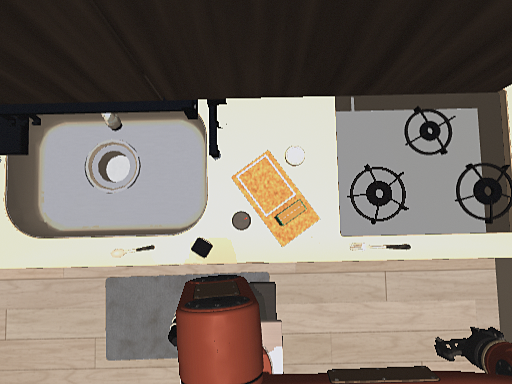

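The scene view shows the carton edge-on at about (305,200) on the mat. In the top view the mat spans about (233–320, 150–247), the carton is at (291,212), the timer at (241,220) and the spice tin at (295,155).

```bash
cat > h.py <<'E'
from station import *
import cv2,numpy as np
def K(c):
    f=192/np.tan(np.radians(c['vertical_fov']/2)); return f
def ray(n,uv,z):
    c=camera_params(n);f=K(c);R=np.array(c['R']);t=np.array(c['t'])
    uv=np.atleast_2d(uv).astype(float)
    d=np.c_[(uv[:,0]-c['cx'])/f,(uv[:,1]-c['cy'])/f,np.ones(len(uv))]@R
    o=-R.T@t
    return o+d*((z-o[2])/d[:,2])[:,None]
def proj(n,X):
    c=camera_params(n);f=K(c);p=np.atleast_2d(X)@np.array(c['R']).T+np.array(c['t'])
    return np.c_[p[:,0]/p[:,2]*f+c['cx'],p[:,1]/p[:,2]*f+c['cy']]
def hsv(im): return cv2.cvtColor(im,cv2.COLOR_RGB2HSV)
E
python3 - <<'E'
from h import *
im=cv2.imread('pics/top0.png')[:,:,::-1].copy();H=hsv(im)
m=((H[...,1]>110)&(H[...,2]>120)).astype(np.uint8); m[:140]=0;m[260:]=0;m[:,:220]=0;m[:,335:]=0
m=cv2.morphologyEx(m,cv2.MORPH_CLOSE,np.ones((9,9)))
c=max(cv2.findContours(m,0,1)[0],key=cv2.contourArea)
P=ray('top',c[:,0],.003)[:,:2].astype(np.float32)
r=cv2.minAreaRect(P);print(r,cv2.boxPoints(r))
for uv,z in(((241,220),.025),((295,155),.025)):print(ray('top',uv,z))
a=im[140:260,220:335][:,:,::-1];b=cv2.imread('pics/scene0.png')[165:245,225:345]
a=cv2.resize(a,None,fx=5,fy=5,interpolation=2);cv2.imwrite('pics/a.png',a)
cv2.imwrite('pics/b.png',cv2.resize(b,None,fx=6,fy=6,interpolation=2))
E
```

```text
((0.5370743274688721, -0.149736225605011), (0.27423056960105896, 0.14985090494155884), 35.224021911621094) [[ 0.3818493  -0.16761403]
 [ 0.4682795  -0.2900277 ]
 [ 0.69229937 -0.13185842]
 [ 0.6058692  -0.00944474]]
[[ 0.4673806  -0.04164358  0.025     ]]
[[ 0.66802062 -0.21625901  0.025     ]]
```

View pics/a.png

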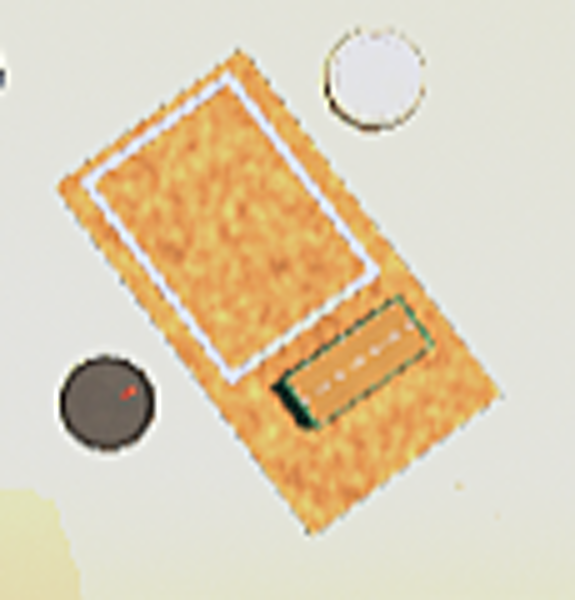

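View pics/b.png

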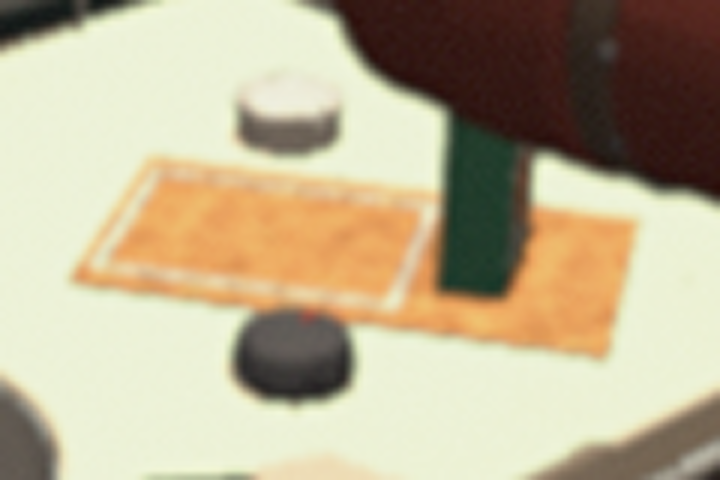

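The top crop shows the carton's top rim with corners at about (283,380), (400,297), (433,346) and (318,430) in crop pixels. The outline is clear and parallel to the mat.

```bash
cat >> h.py <<'E'
MC=np.array([.5371,-.1497]);TH=np.radians(35.2);ex=np.array([np.cos(TH),np.sin(TH)]);ey=np.array([-ex[1],ex[0]])
def tomat(P): d=np.atleast_2d(P)[:,:2]-MC; return np.c_[d@ex,d@ey]*1000
E
python3 - <<'E'
from h import *
q=np.array([(283,380),(400,297),(433,346),(318,430)])/5+[220,140]-.4
P=ray('top',q,.133);M=tomat(P);print(M.round(1),M.mean(0).round(1))
print(np.degrees(np.arctan2(*(M[0]-M[1])[::-1])),np.linalg.norm(M[0]-M[1]),np.linalg.norm(M[1]-M[2]))
z=np.array([(229,76),(90,183),(234,378),(376,270)])/5+[220,140]-.4
print('zone',tomat(ray('top',z,.003)).round(1))
print('timer,tin',tomat(ray('top',[(241,220),(295,155)],.025)))
# scene: base edge bottom: 
b=np.array([(440,290),(507,298)])/6+[225,165]-.4
print(tomat(ray('scene',b,.003)).round(1))
o=get_obs();from scipy.spatial.transform import Rotation as R
print(R.from_quat(o['orientation']).as_matrix().round(3)); print(tomat(o['tcp_pos']))
E
```

```text
[[-48.   39.1]
 [-49.9 -43.1]
 [-83.5 -41.3]
 [-82.6  40.1]] [-66.   -1.3]
88.69911805447256 82.22172876758071 33.625972051283824
zone [[127.6 -58.2]
 [125.   54.6]
 [-29.6  55. ]
 [-28.4 -58.6]]
timer,tin [[   5.31635699  128.48626489]
 [  68.61435648 -129.85523385]]
[[-49.4  36.2]
 [-83.5  35.1]]
[[ 0.964  0.268 -0.   ]
 [ 0.268 -0.964  0.001]
 [ 0.    -0.001 -1.   ]]
[[-554.5252859  -132.76271192]]
```

>>> jog_arm:
  targets:
    - {"fingers":0,"slide":[3,-2.2,0],"turn":-5}
    - {"fingers":0,"slide":[6,-4.5,0],"turn":-10}
    - {"fingers":0,"slide":[9,-6.8,0],"turn":-15}
    - {"fingers":0,"slide":[12,-9,0],"turn":-19.6}
    - {"fingers":0,"slide":[15,-11.3,0],"turn":-19.6}

```text
time: 0.52
tcp_pos: [0.2755, -0.4276, 0.2389]
orientation: [0.953, 0.304, 0.0, -0.0]
force: [1.6, 0.3, 0.2]
grip_width: 0.0424
gripper_force: 0.0
```

```bash
cat >> h.py <<'E'
from scipy.spatial.transform import Rotation as Ro
def go(x,y,z):
    "tool-frame slide in cm from the measured pose to mat x,y (mm), world z (m)"
    o=get_obs();M=Ro.from_quat(o['orientation']).as_matrix();p=MC+(x*ex+y*ey)/1000
    d=np.r_[p,z]-o['tcp_pos']
    print('t',round(float(o['time']),2),'tcp',tomat(o['tcp_pos']).round(1),np.round(o['tcp_pos'],4),'yaw',np.degrees(np.arctan2(M[1,0],M[0,0])).round(2),'F',np.round(o['force'],1),'w',round(float(o['grip_width']),3),'q',np.round(o['joint_pos'],2),'slide',(M.T@d*100).round(2))
E
python3 -c "
from h import *
go(-130,-1.3,.24)"
```

```text
t 0.52 tcp [[-374.   -76.2]] [ 0.2755 -0.4276  0.2389] yaw 35.38 F [1.6 0.3 0.2] w 0.042 q [-1.26 -0.17 -0.18  1.57  0.    1.27] slide [24.42 -7.42 -0.11]
```

>>> jog_arm:
  targets:
    - {"fingers":0,"slide":[4,-1.2,0],"turn":0.4}
    - {"fingers":0,"slide":[8,-2.4,0],"turn":0.4}
    - {"fingers":0,"slide":[12,-3.6,0],"turn":0.4}
    - {"fingers":0,"slide":[16,-4.9,0],"turn":0.4}
    - {"fingers":0,"slide":[20,-6.1,0],"turn":0.4}

```text
time: 0.93
tcp_pos: [0.4035, -0.2629, 0.2392]
orientation: [0.955, 0.298, -0.0, 0.0]
force: [1.5, -0.1, 0.0]
grip_width: 0.0427
gripper_force: 0.0
```

>>> jog_arm:
  targets:
    - {"fingers":0,"slide":[2,-0.6,0],"turn":0}
    - {"fingers":0,"slide":[4,-1.3,0],"turn":0}
    - {"fingers":0,"slide":[4,-1.3,0],"turn":0}
    - {"fingers":0,"slide":[4,-1.3,0],"turn":0}

```text
time: 1.27
tcp_pos: [0.4286, -0.2305, 0.239]
orientation: [0.954, 0.299, -0.0, -0.0]
force: [-1.1, -0.8, -0.4]
grip_width: 0.0427
gripper_force: 0.0
```

```bash
python3 -c "
from h import *
go(-110,-1.3,.118)
cv2.imwrite('pics/t1.png',cv2.resize(grab_frame('top')[140:260,220:335,::-1],None,fx=5,fy=5,interpolation=2))"
```

```text
t 1.27 tcp [[-135.2   -3.5]] [ 0.4286 -0.2305  0.239 ] yaw 34.85 F [-1.1 -0.8 -0.4] w 0.043 q [-0.76 -0.24 -0.23  1.58 -0.    1.77] slide [ 2.53 -0.23 12.1 ]
```

View pics/t1.png

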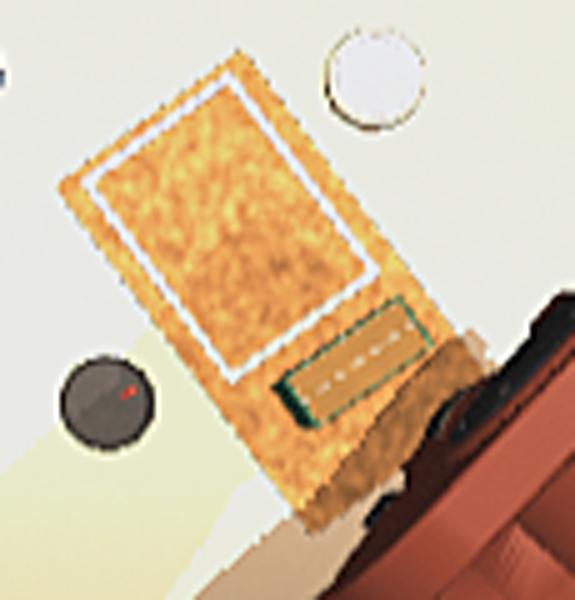

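The arm is behind the carton, and the carton is untouched. Next I lower the tool and push near the top.

>>> jog_arm:
  targets:
    - {"fingers":0,"slide":[0,-0.2,3],"turn":0}
    - {"fingers":0,"slide":[0,-0.2,6],"turn":0}
    - {"fingers":0,"slide":[0,-0.2,9],"turn":0}
    - {"fingers":0,"slide":[0,-0.2,12],"turn":0}
    - {"fingers":0,"slide":[0,-0.2,12.6],"turn":0}

```text
time: 1.73
tcp_pos: [0.4245, -0.2288, 0.1082]
orientation: [0.955, 0.297, -0.002, -0.003]
force: [-0.5, 0.5, -0.2]
grip_width: 0.0429
gripper_force: 0.0
```

>>> jog_arm:
  targets:
    - {"fingers":0,"slide":[0.8,0,0],"turn":0}
    - {"fingers":0,"slide":[1.6,0,0],"turn":0}
    - {"fingers":0,"slide":[2.4,0,0],"turn":0}
    - {"fingers":0,"slide":[3.2,0,0],"turn":0}
    - {"fingers":0,"slide":[4,0,0],"turn":0}

```text
time: 2.15
tcp_pos: [0.4616, -0.2069, 0.1149]
orientation: [0.954, 0.299, 0.001, 0.001]
force: [-1.7, -2.2, 1.1]
grip_width: 0.0425
gripper_force: 1.3
```

```bash
python3 -c "
from h import *
go(-80,-1.3,.113)"
```

```text
t 2.15 tcp [[-94.7  -3.3]] [ 0.4616 -0.2069  0.1149] yaw 34.74 F [-1.7 -2.2  1.1] w 0.043 q [-0.68 -0.17 -0.4   1.34 -0.    1.85] slide [ 1.46 -0.21  0.19]
```

>>> jog_arm:
  targets:
    - {"fingers":0,"slide":[0.4,0,0],"turn":0}
    - {"fingers":0,"slide":[0.8,0,0],"turn":0}
    - {"fingers":0,"slide":[1.2,0,0],"turn":0}
    - {"fingers":0,"slide":[1.6,0,0],"turn":0}
    - {"fingers":0,"slide":[2.0,0,0],"turn":0}

```text
time: 2.57
tcp_pos: [0.4767, -0.1954, 0.1133]
orientation: [0.954, 0.298, -0.0, 0.0]
force: [0.3, -0.6, 0.0]
grip_width: 0.0426
gripper_force: 0.1
```

```bash
python3 -c "
from h import *
go(-60,-1.3,.113)
f=[cv2.resize(grab_frame('top')[140:260,220:335,::-1],None,fx=3.3,fy=3.3,interpolation=2),cv2.resize(grab_frame('scene')[165:245,245:345,::-1],None,fx=4,fy=4,interpolation=2)]
f[1]=cv2.copyMakeBorder(f[1],0,f[0].shape[0]-320,0,0,0)
cv2.imwrite('pics/t2.png',np.hstack(f))"
```

```text
t 2.57 tcp [[-75.6  -2.5]] [ 0.4767 -0.1954  0.1133] yaw 34.71 F [ 0.3 -0.6  0. ] w 0.043 q [-0.64 -0.14 -0.37  1.34 -0.    1.89] slide [ 1.56 -0.13  0.03]
```

View pics/t2.png

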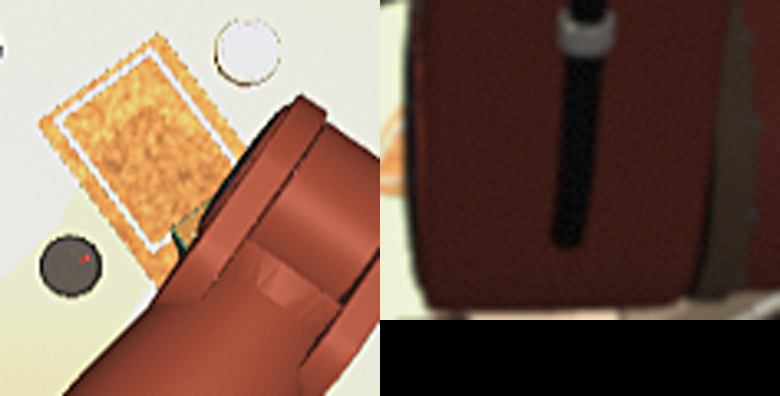

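The scene camera is blocked by the arm. In the top view the carton's top edge is leaning towards the outline, with its corner at about crop (172,225). I'll keep pushing.

>>> jog_arm:
  targets:
    - {"fingers":0,"slide":[0.5,0,0],"turn":0}
    - {"fingers":0,"slide":[1.0,0,0],"turn":0}
    - {"fingers":0,"slide":[1.6,0,0],"turn":0}
    - {"fingers":0,"slide":[2.3,0,0],"turn":0}
    - {"fingers":0,"slide":[3.0,0,0],"turn":0}

```text
time: 3.08
tcp_pos: [0.5018, -0.178, 0.1133]
orientation: [0.954, 0.298, 0.0, 0.0]
force: [0.1, -0.1, 0.5]
grip_width: 0.0431
gripper_force: 0.0
```

>>> jog_arm:
  targets:
    - {"fingers":0,"slide":[0.7,0,0],"turn":0}
    - {"fingers":0,"slide":[1.2,0,0],"turn":0}
    - {"fingers":0,"slide":[1.2,0,0],"turn":0}
    - {"fingers":0,"slide":[1.2,0,0],"turn":0}
    - {"fingers":0,"slide":[1.2,0,0],"turn":0}

```text
time: 3.5
tcp_pos: [0.5109, -0.1716, 0.1132]
orientation: [0.954, 0.298, -0.0, 0.0]
force: [-0.3, -0.2, 0.2]
grip_width: 0.0426
gripper_force: 0.0
```

```bash
python3 -c "
from h import *
go(-110,-1.3,.113)
cv2.imwrite('pics/t3.png',cv2.resize(grab_frame('top')[140:260,220:335,::-1],None,fx=4,fy=4,interpolation=2))"
```

```text
t 3.5 tcp [[-34.   -2.8]] [ 0.5109 -0.1716  0.1132] yaw 34.72 F [-0.3 -0.2  0.2] w 0.043 q [-0.57 -0.07 -0.3   1.33 -0.    1.97] slide [-7.6  -0.09  0.03]
```

View pics/t3.png

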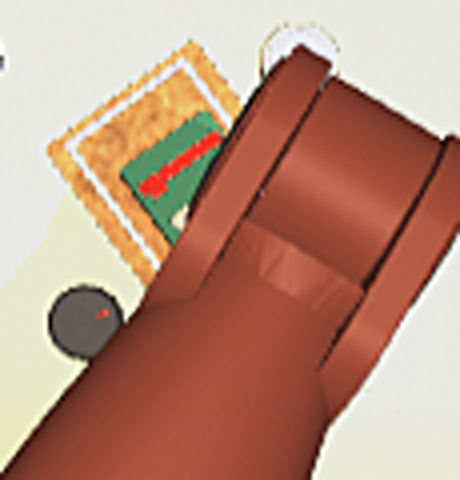

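The carton lies on its back with the red tab up, and its far edge runs between crop (120,178) and (208,110). I'll back off and measure.

>>> jog_arm:
  targets:
    - {"fingers":0,"slide":[-2,0,0],"turn":0}
    - {"fingers":0,"slide":[-4.5,0,0],"turn":0}
    - {"fingers":0,"slide":[-7,0,0],"turn":0}
    - {"fingers":0,"slide":[-9,0,0],"turn":0}
    - {"fingers":0,"slide":[-9,0,0],"turn":0}

```text
time: 3.97
tcp_pos: [0.4349, -0.2246, 0.1133]
orientation: [0.955, 0.297, -0.0, 0.0]
force: [-0.4, 0.1, 0.3]
grip_width: 0.0426
gripper_force: 0.0
```

```bash
cat >> h.py <<'E'
def carton():
    im=grab_frame('top');H=hsv(im)
    m=((H[...,0]>55)&(H[...,0]<95)&(H[...,1]>90)).astype(np.uint8)
    # red tab and label inside: fill by hull
    m[:140]=0;m[260:]=0;m[:,:220]=0;m[:,335:]=0
    c=cv2.convexHull(np.vstack([k for k in cv2.findContours(m,0,1)[0] if cv2.contourArea(k)>5]))
    P=tomat(ray('top',c[:,0],.039));r=cv2.minAreaRect(P.astype(np.float32))
    b=cv2.boxPoints(r);print('rect',r);print(b.round(1));return im
E
python3 -c "
from h import *
go(-100,-1.3,.03)
cv2.imwrite('pics/t4.png',cv2.resize(carton()[140:260,220:335,::-1],None,fx=5,fy=5,interpolation=2))"
```

```text
t 3.97 tcp [[-126.7   -2.2]] [ 0.4349 -0.2246  0.1133] yaw 34.56 F [-0.4  0.1  0.3] w 0.043 q [-0.74 -0.22 -0.45  1.35 -0.    1.79] slide [ 2.68 -0.13  8.33]
rect ((18.72049331665039, -2.1708984375), (82.39739227294922, 127.23699951171875), 89.34578704833984)
[[-45.4 -42.6]
 [ 81.9 -44.1]
 [ 82.8  38.3]
 [-44.4  39.8]]
```

View pics/t4.png

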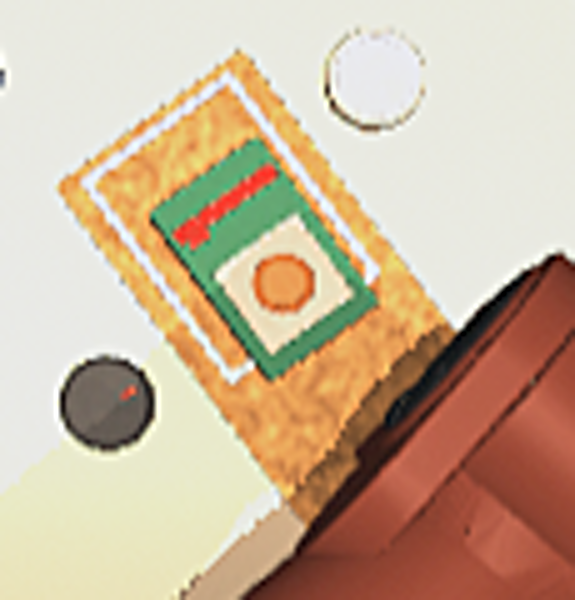

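The carton is centred at mat (19,-2) mm with about -0.6° yaw, so it needs about 31 mm more. I'll lower the tool behind it and push near the bottom.

>>> jog_arm:
  targets:
    - {"fingers":0,"slide":[0,0,2.5],"turn":0}
    - {"fingers":0,"slide":[0.5,0,5],"turn":0}
    - {"fingers":0,"slide":[1.2,0,7.5],"turn":0}
    - {"fingers":0,"slide":[2.0,0,8.7],"turn":0}
    - {"fingers":0,"slide":[2.7,0,8.7],"turn":0}

```text
time: 4.43
tcp_pos: [0.4583, -0.2055, 0.0235]
orientation: [0.954, 0.298, -0.001, -0.002]
force: [-0.0, 0.6, 0.1]
grip_width: 0.0427
gripper_force: 0.0
```

>>> jog_arm:
  targets:
    - {"fingers":0,"slide":[0.9,0,0],"turn":0}
    - {"fingers":0,"slide":[1.8,0,0],"turn":0}
    - {"fingers":0,"slide":[2.7,0,0],"turn":0}
    - {"fingers":0,"slide":[3.4,0,0],"turn":0}
    - {"fingers":0,"slide":[3.8,0,0],"turn":0}

```text
time: 4.85
tcp_pos: [0.492, -0.1856, 0.0273]
orientation: [0.954, 0.299, 0.001, 0.001]
force: [0.3, -0.6, -1.2]
grip_width: 0.0427
gripper_force: 0.0
```

```bash
python3 -c "
from h import *
go(-26,-1.3,.026)
carton()"
```

```text
t 4.85 tcp [[-57.5  -3.3]] [ 0.492  -0.1856  0.0273] yaw 34.77 F [ 0.3 -0.6 -1.2] w 0.043 q [-0.61 -0.05 -0.45  1.17  0.    1.93] slide [ 3.15 -0.22  0.13]
rect ((30.36682891845703, -2.303882598876953), (82.39739227294922, 103.94281005859375), 89.34578704833984)
[[-22.1 -42.9]
 [ 81.9 -44.1]
 [ 82.8  38.3]
 [-21.1  39.5]]
```

>>> jog_arm:
  targets:
    - {"fingers":0,"slide":[0.4,0,0],"turn":0}
    - {"fingers":0,"slide":[0.9,0,0],"turn":0}
    - {"fingers":0,"slide":[1.4,0,0],"turn":0}
    - {"fingers":0,"slide":[1.9,0,0],"turn":0}
    - {"fingers":0,"slide":[2.3,0,0],"turn":0}

```text
time: 5.32
tcp_pos: [0.5098, -0.1727, 0.0264]
orientation: [0.954, 0.298, -0.0, 0.0]
force: [-3.5, -1.8, 1.9]
grip_width: 0.0427
gripper_force: 1.7
```

>>> jog_arm:
  targets:
    - {"fingers":0,"slide":[0,0,0],"turn":0}
    - {"fingers":0,"slide":[0,0,0],"turn":0}

```text
time: 5.48
tcp_pos: [0.5096, -0.1724, 0.0261]
orientation: [0.954, 0.299, 0.0, -0.0]
force: [0.1, -0.4, -0.0]
grip_width: 0.0426
gripper_force: 0.0
```

```bash
python3 -c "
from h import *
go(-26,-1.3,.026)
carton()"
```

```text
t 5.48 tcp [[-35.6  -2.7]] [ 0.5096 -0.1724  0.0261] yaw 34.74 F [ 0.1 -0.4 -0. ] w 0.043 q [-0.57 -0.01 -0.41  1.17  0.    1.97] slide [ 0.95 -0.14  0.01]
rect ((57.06524658203125, -2.0882034301757812), (81.93092346191406, 95.3175277709961), 89.57291412353516)
[[  9.1 -42.7]
 [104.4 -43.4]
 [105.   38.5]
 [  9.7  39.2]]
```

>>> jog_arm:
  targets:
    - {"fingers":0,"slide":[0.4,0,0],"turn":0}
    - {"fingers":0,"slide":[0.7,0,0],"turn":0}
    - {"fingers":0,"slide":[0.9,0,0],"turn":0}
    - {"fingers":0,"slide":[0.9,0,0],"turn":0}

```text
time: 5.87
tcp_pos: [0.5171, -0.1673, 0.0262]
orientation: [0.954, 0.298, 0.0, -0.0]
force: [1.2, -0.3, -0.2]
grip_width: 0.0429
gripper_force: 0.0
```

>>> jog_arm:
  targets:
    - {"fingers":0,"slide":[-2,0,0],"turn":0}
    - {"fingers":0,"slide":[-5,0,0],"turn":0}
    - {"fingers":0,"slide":[-8,0,-2],"turn":0}
    - {"fingers":0,"slide":[-9,0,-5],"turn":0}
    - {"fingers":0,"slide":[-9,0,-8],"turn":0}

```text
time: 6.28
tcp_pos: [0.4406, -0.2194, 0.1065]
orientation: [0.955, 0.297, -0.001, -0.001]
force: [0.8, 0.6, 0.5]
grip_width: 0.0425
gripper_force: 0.0
```

>>> jog_arm:
  targets:
    - {"fingers":0,"slide":[-1,0,-3],"turn":0}
    - {"fingers":0,"slide":[-2,0,-5],"turn":0}
    - {"fingers":0,"slide":[-2,0,-5],"turn":0}
    - {"fingers":0,"slide":[-2,0,-5],"turn":0}

```text
time: 6.62
tcp_pos: [0.4269, -0.2311, 0.1576]
orientation: [0.955, 0.298, 0.001, 0.001]
force: [0.4, -0.1, 0.3]
grip_width: 0.0425
gripper_force: 0.0
```

```bash
python3 -c "
from h import *
go(-26,-1.3,.026)
cv2.imwrite('pics/t5.png',cv2.resize(carton()[140:260,220:335,::-1],None,fx=5,fy=5,interpolation=2))"
```

```text
t 6.62 tcp [[-137.    -3.1]] [ 0.4269 -0.2311  0.1576] yaw 34.67 F [ 0.4 -0.1  0.3] w 0.042 q [-0.77 -0.25 -0.39  1.43  0.    1.77] slide [11.09 -0.32 13.17]
rect ((49.28664779663086, -2.0780105590820312), (82.02648162841797, 127.69097137451172), 89.57291412353516)
[[-14.9 -42.6]
 [112.8 -43.6]
 [113.4  38.5]
 [-14.3  39.4]]
```

View pics/t5.png

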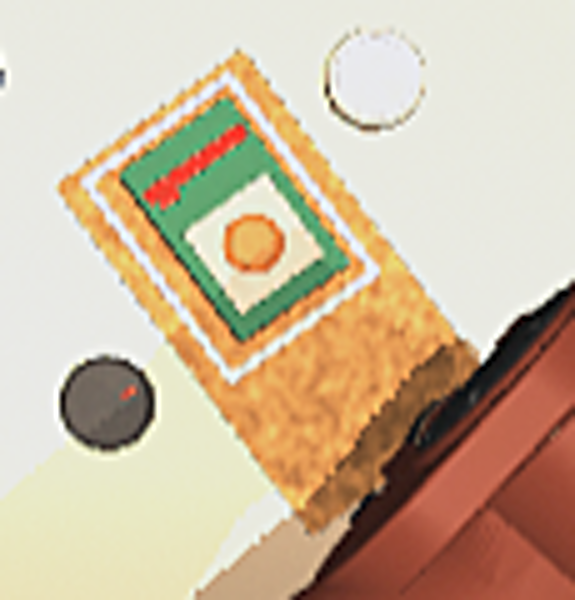

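The carton lies inside the outline with the tab up, centred at mat (49.3,-2.1) mm. The timer and spice tin have not moved.

```bash
python3 -c "
from station import job_done
print(job_done())"
```

```text
the job is handed in; nothing more can be done
None
```

The carton lies on its back wholly inside the white outline with the red pull tab up, moved only by fingertip pushes. It measures about 1 mm from the outline's middle along the mat and 2 mm across. The timer and spice tin did not move, and the job was handed in at about 7 s.

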